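# Change the cell in the leaning click-in cell holder

## Robot

A 6-joint arm with a two-finger parallel gripper is mounted at the origin on a cart in front of the work surface, level with it; the furniture and walls round the work are solid. World frame = base frame: x ahead of the robot, y to its left, z up, the work surface at z = 0. Lengths are in m, angles in rad, forces in N, time in s.
With the tool pointing down it reaches from about 0.325 to 0.775 m from the base axis. Payload 9.3 kg.
Tool frame: the origin (TCP) lies at the very end of the fingers, on their centre line; the grasp point (between the pads) lies ctrl.grip_depth behind it (ctrl.grip_depth is the distance from the TCP to the grasp point, in m); z points along the fingers, y is the line along which they close (so a half turn about z gives the same grasp; the last joint's range is limited). The gripper opens to 85 mm and grips with 20 to 120 N. Pads are 22 mm wide; open, the fingers measure 114 mm over their backs; the gripper's body (76 mm by 85 mm) begins 54 mm behind the grasp point. The pads swing forward as they close: fully open they stand 13 mm farther back than shut.
Start: joints at [0.975, 0.259, 0.021, 1.334, 0, 1.418], TCP at [0.236, 0.497, 0.231] pointing down, gripper open.
Joint ranges: [-3.04, 3.04], [-0.91, 1.82], [-1.04, 1.36], [-1.92, 1.95], [-1.52, 1.45], [-3.14, 3.14]. Speed limits (rad/s): [2.22, 2.22, 2.79, 3.14, 3.14, 3.14].

## Interface

Orientations are given as a unit quaternion [x, y, z, w].
In Python, from bench import ctrl, optics, spotter gives the robot as it stands.
- The arm moves only by the tool servo_tool, never from a script. Its argument "increments" is a list of rows, each a list of 3 entries, a list of its own where there are three numbers: the turn, a rotation vector about the tool's x, y, z in degrees, then the shift along the tool's x, y, z in cm, then the gripper's target within -1 to 1 (fully open at 1, half-way at 0, shut at -1). A call has exactly 8 rows; each row shifts and turns the commanded pose from where the row before left it, along the tool's axes as they then stand; what a row does not reach is not made up. A row lasts 1/12 s, in which the tool goes at most 41.7 mm and 7.16 degrees, less where a joint would pass 70% of its speed; a pose out of reach is approached as far as the arm can. A call with a gripper value outside its range is refused whole. The fingers move at their own pace and stop on an object; "squeeze" is the grip in N (left out, the last holds). Time passes only in rows, so rows that do not move let the fingers close, or fill a call up. It gives the time, the measured TCP pose, the force, the opening and the grip force at its end, in the units of the state.
- ctrl.sense(): the state, without advancing time (a new reading comes with each control period).
- optics.snapshot(name): name is "scene" or "side" or "wrist"; returns (picture, depth): 420x560x3 uint8, blue, green, red; 420x560 float32, m along the optical axis (not along the pixel's ray), 0 where there is no reading.
- optics.calibration(name): a dict with "K" (3x3 intrinsics, pixels), "R" (3x3) and "t" (3): a world point X has camera coordinates R X + t; the wrist camera has in their place "tool_from_camera" (4x4, takes a point from camera to tool coordinates, whose origin is the TCP and whose axes are the flange's). Camera axes: x right, y down, z forward; pixel columns grow to the right and rows downward; lengths in m; the calibration is good to about 2 mm. The wrist camera is an equidistant fisheye: a pixel r from the principal point sees the ray r / f radians off the axis. A picture is of the moment at which its call begins: read the wrist's pose just before it. calibration takes no time and is no camera call.
- ctrl.close_job(): hands the job in; it is judged then, once.
Trained networks look in the newest picture that a camera, given by its name, has taken for a name from the list of things; names that differ only in an ending like _2 or _b are one class to them, and where a whole thing is asked for, a point or a joint stands for the part that bears it (a point fixed in the world has none). Each returns a list of dicts, best first, with "score" (0 to 1); they miss things now and then, are a little off and sometimes report something else, mostly with a low value. They report only what shows in the picture. A call takes as long as a camera call.
- spotter.look_for(camera, query): "box" ([centre column, centre row, width, height] in pixels, round what is visible of it).
- spotter.masks_of(camera, query): "pixels" (420x560 bool, what is visible of it) and "box" ([centre column, centre row, width, height] in pixels, round what is visible of it).
The state is a dict: "t": time; "qpos": joint angles; "qvel": joint speeds; "joint_torque": joint torques, N m; "ee_pos": TCP position; "tool_rot": TCP orientation; "ft_force": force on the tool from outside, world axes, zero at the start; "wrist_torque": the same for the moment, N m; "finger_gap": finger opening in m; "grasp_force": force on a finger pad.
Only numpy, scipy, OpenCV 4.12 (cv2) and the standard library are available. Lean on these libraries where they do the work, as an engineer would, in place of code of your own. Each camera call takes 0.05 s, during which the arm holds its last target. There are 200 camera calls.

## Task

The cell in the leaning cell holder has been read: press the holder's ejector plunger fully in so that the knockout pin lifts that cell free of the side ball, and put it in the rinsing glass. Then take the fresh cell with the same T-shaped head from the wooden rack and push it into the holder, the same way round, past the sprung side ball until it clicks and its head sits flush on the block, without forcing it. Leave the glass standing in its place and the other things where they are.

Things in the scene. Friction and masses are not known exactly. Their poses are not given: they have to be found in the camera images.
- cell_block: Fixed aluminium block of the cell holder. Origin: middle of its well's mouth in the leaning top face, 92 mm above the table. z points out of the well, 25 deg from vertical (up, towards the robot's side); x up the face's slope, y level. Well 13.5 mm square, 54 mm deep, mouth bevelled 3.5 mm. Face spans x -23 to 51, y +-23 mm. A cell goes in with its notched sides to +-x, T head along x.
- cell_holder: Grey base plate (130 x 90 mm) with the yoke that carries the block; fixed. Origin: centre of its underside. Capped ports stand out 13 mm from the block's two sides, 24 mm down; nothing else stands beside the mouth but the ejector.
- side_ball (a joint): How far the sprung 8 mm steel ball is pushed back, m: 0 = out (or in a cell's notch), about 0.0015 while rubbing on a cell's flat side, at most 0.0035. The ball stands 2.5 mm out of the well's -x wall, centred 43.5 mm below the mouth. Pushing a cell past it takes about 5 to 15 N along the block's -z; the last 10 mm of the way are against it.
- ejector (a joint): Travel of the ejector plunger along the block's -z, m: 0 = out (it springs back), 0.018 = fully in. It drives the knockout pin up through the well's floor by as much: fully in, it lifts a seated cell 17 mm, its foot above the ball, which then carries the cell with about 10 mm between the block's face and the head's underside once the plunger is let go. Takes about 5 to 20 N.
- ejector_top (a point): Middle of the top of the plunger's round black cap (17 mm wide, on an 11 mm steel stem): 34 mm up the slope (block's +x) from the well and, when out, 24 mm above the face. Moves with the plunger.
- used_cell_mid (a point): Middle of the cell that starts home in the block, 24 mm below the mouth along the well: dark steel frame 12.5 x 12.5 x 58 mm, 25 g, z along it to its head. Grey T head (top 5 mm) 26 mm long along x, flush with the body in y: pinch across y near the top. Notches 2.5 mm deep in its +x and -x sides, 6 to 13 mm above the foot; foot bevelled 2 mm. Home: head's underside on the block's face.
- fresh_cell_mid (a point): Middle of the fresh cell, same shape and size as the used one. It starts upright in one of three slots of the wooden rack, foot 8 mm above the table, T head along the rack's length, so pinch it across the rack by its top; half a turn about z makes no difference. Home in the block its middle is 24 mm below the mouth along the well.
- glass_mid (a point): Middle (half-way up) of the clear rinsing glass: 85 mm high, 83 mm wide at the rim, about 70 mm inside at the rim, 45 mm at the inner floor, which is 14 mm above the table. Loose, 0.34 kg. z is its axis.
- cuvette_rack: Fixed wooden rack, 50 mm wide (its x), 142 mm long (its y), end boards 42 mm high, rails to 39 mm. Origin: centre of its underside. 14 mm square slots at y = -48, 0 and +48 mm hold the fresh cell and two plain cuvettes (two more slots are empty).
- cuvette_a: Bystander in the rack: plain clear open cuvette, 13 x 13 x 48 mm, no T head; origin at its foot.
- cuvette_b: Another such plain cuvette, bystander in the rack; origin at its foot.
- dropper_bottle: Bystander: white dropper bottle with nozzle, 33 mm wide, 82 mm high, standing between glass and rack; origin at its foot.
- timer: Bystander: flat timer, 58 x 62 x 17 mm, lying near the table's front edge; origin at its underside.

How it is judged:
On the way, in this order (a step that is already met when the one before it is completed fails the run):
1. the ejector plunger is pressed in and the knockout pin has lifted the used cell clear of the side ball (value of joint ejector above 0.013 m and z of used_cell_mid in the frame of cell_block above -0.0135 m), for 0.05 s.
2. the used cell lies or stands in the rinsing glass, let go (x of used_cell_mid in the frame of glass_mid between -0.03 and 0.03 m and y of used_cell_mid in the frame of glass_mid between -0.03 and 0.03 m and z of used_cell_mid in the frame of glass_mid below 0.02 m and contact force between the fingers and used_cell below 0.05 N and linear speed of used_cell below 0.05 m/s), for 0.2 s.
At the end, for the whole second after the job is handed in: The fresh cell is in the well, within 1.5 mm of home height (head flush) and 2 mm of the axis, the side ball out in its notch; the ejector is out; the used cell is in the rinsing glass (middle within 30 mm of its axis, at most 20 mm above its middle); glass upright, all at rest (x of used_cell_mid in the frame of glass_mid between -0.03 and 0.03 m and y of used_cell_mid in the frame of glass_mid between -0.03 and 0.03 m and z of used_cell_mid in the frame of glass_mid below 0.02 m and z of fresh_cell_mid in the frame of cell_block between -0.0255 and -0.0225 m and x of fresh_cell_mid in the frame of cell_block between -0.002 and 0.002 m and y of fresh_cell_mid in the frame of cell_block between -0.002 and 0.002 m and angle between the z axis of fresh_cell_mid and the z axis of cell_block, either way round below 0.06 rad and value of joint side_ball below 0.0006 m and value of joint ejector below 0.003 m and linear speed of used_cell below 0.02 m/s and linear speed of fresh_cell below 0.01 m/s and angle between glass_mid's own z axis and vertical below 0.1 rad); the robot touches nothing.
It fails at once if a cell is forced: pressed against the holder with more than 60 N (contact force between any of fresh_cell, used_cell and cell_holder above 60 N).
It fails at once if the rinsing glass is knocked over or shoved more than 50 mm (angle between glass_mid's own z axis and vertical above 0.3 rad or distance of glass_mid from where it was at the start of the episode above 0.05 m).
It fails at once if a bystander (plain cuvette, dropper bottle, timer) is moved more than 25 mm (distance of any of cuvette_a, cuvette_b, dropper_bottle, timer from where it was at the start of the episode above 0.025 m).
It also fails if it takes over 59 s, if anything falls off the work surface, if the arm or the gripper's body presses on something with over 40 N, if the wrist force passes 120 N, or if a joint passes its speed limit or range.

## Working session

There is one attempt and no reset: what is moved stays moved. The work goes in short steps, Python scripts to look and compute and a tool call to move; the robot and the scene stay as the last step left them, time stands still between calls to the robot, and variables do not carry over. Pictures are saved under pics/ and viewed, at most 10 in all, crops included, and the job is handed in when it is done.

Besides the shell and the picture viewer there is one more tool, called after "Emit:" in YAML: its name, and indented under it one key for each argument. servo_tool: Moves the arm, as the interface text tells. Its arguments: {"type":"object","properties":{"increments":{"type":"array"},"squeeze":{"type":"number"}},"required":["increments"]}

```bash
ls; mkdir -p pics; cat > h.py <<'E'
import numpy as np, cv2
from scipy.spatial.transform import Rotation as Ro
from bench import ctrl, optics, spotter
def world_pts(name, depth, s=None):
    c=optics.calibration(name); K=c["K"]; v,u=np.mgrid[0:420,0:560]
    x=np.stack([(u-K[0,2])/K[0,0],(v-K[1,2])/K[1,1],np.ones_like(u,float)],-1)
    if "R" in c:
        P=x*depth[...,None]; return (P-c["t"])@np.array(c["R"])
    x=x[...,:2]; # fisheye
    th=np.hypot(x[...,0],x[...,1]); k=np.tan(th)/np.maximum(th,1e-9)
    P=np.stack([x[...,0]*k*depth,x[...,1]*k*depth,depth],-1)
    T=np.array(c["tool_from_camera"]); P=P@T[:3,:3].T+T[:3,3]
    return P@Ro.from_quat(s["tool_rot"]).as_matrix().T+s["ee_pos"]
E
python3 - <<'E'
from h import *
s=ctrl.sense(); print({k:np.round(v,4) for k,v in s.items()}, ctrl.grip_depth)
for n in ["scene","side"]:
    p,d=optics.snapshot(n); cv2.imwrite(f"pics/{n}0.png",p); np.save(f"{n}_d.npy",d)
    W=world_pts(n,d); np.save(f"{n}_W.npy",W)
    print(n, -np.array(optics.calibration(n)["R"]).T@optics.calibration(n)["t"])
    for q in ["cell_block","ejector_top","used_cell_mid","fresh_cell_mid","glass_mid","cuvette_rack","dropper_bottle","timer","cuvette_a"]:
        for r in spotter.masks_of(n,q)[:3]:
            m=r["pixels"]&(d>0)
            w=W[m]
            print(q,round(r["score"],2),np.round(r["box"]),np.round(np.median(w,0),3),np.round(np.percentile(w,2,axis=0),3),np.round(np.percentile(w,98,axis=0),3)) if m.any() else print(q,r["score"],r["box"])
E
```

```text
pics
{'t': np.float64(0.0), 'qpos': array([0.9754, 0.2592, 0.0208, 1.3337, 0.    , 1.4182]), 'qvel': array([-0.0004, -0.0012,  0.    , -0.0007,  0.0012, -0.001 ]), 'joint_torque': array([ 6.00000e-04, -5.55641e+01,  3.44530e+01,  1.38000e-02,
       -2.00000e-04,  0.00000e+00]), 'ee_pos': array([0.2355, 0.4967, 0.2307]), 'tool_rot': array([ 2.196e-01,  9.756e-01, -6.000e-04, -3.000e-04]), 'ft_force': array([ 0.0046, -0.3584, -0.0662]), 'wrist_torque': array([-0.0014,  0.1014,  0.0056]), 'grasp_force': np.float64(0.0), 'finger_gap': np.float64(0.0858)} 0.0187
scene [-0.11283898  1.26031205  0.82018798]
cell_block 0.97 [199. 265.  40.  46.] [0.548 0.352 0.088] [0.516 0.311 0.029] [0.584 0.364 0.129]
cell_block 0.43 [263. 223.  18.  22.] [0.52  0.057 0.069] [0.484 0.021 0.056] [0.544 0.099 0.086]
ejector_top 0.51 [198. 249.   6.   8.] [0.556 0.339 0.126] [0.55  0.33  0.115] [0.563 0.344 0.133]
glass_mid 0.76 [263. 223.  23.  26.] [0.521 0.082 0.069] [0.481 0.019 0.046] [0.544 0.101 0.088]
timer 0.72 [293. 274.  29.  19.] [0.37  0.19  0.016] [0.34  0.152 0.001] [0.404 0.217 0.021]
side [
[... 375 characters left out ...]
 53.  56.] [ 0.516 -0.231  0.037] [ 0.486 -0.289 -0.   ] [ 0.558 -0.156  0.046]
dropper_bottle 0.79 [309. 257.  15.  25.] [ 0.524 -0.091  0.038] [ 0.512 -0.098  0.003] [ 0.541 -0.078  0.073]
timer 0.76 [229. 218.  23.  13.] [0.377 0.171 0.015] [0.346 0.146 0.005] [0.409 0.205 0.019]
timer 0.29 [308. 256.  15.  26.] [ 0.525 -0.09   0.038] [ 0.512 -0.098 -0.002] [ 0.557 -0.016  0.077]
cuvette_a 0.51 [342. 306.   8.   8.] [ 0.532 -0.268  0.05 ] [ 0.525 -0.272  0.041] [ 0.538 -0.256  0.057]
cuvette_a 0.44 [331. 295.   3.   8.] [ 0.52 -0.22  0.05] [ 0.515 -0.224  0.041] [ 0.528 -0.21   0.057]
cuvette_a 0.26 [311. 256.  17.  27.] [ 0.524 -0.09   0.04 ] [ 0.512 -0.098  0.003] [ 0.541 -0.077  0.076]
```

```bash
python3 -c "
import cv2,numpy as np
a=cv2.imread('pics/scene0.png')[190:320,160:340]; b=cv2.imread('pics/side0.png')[130:350,210:380]
a=cv2.resize(a,(480,347),interpolation=2);b=cv2.resize(b,None,fx=1.8,fy=1.8,interpolation=2)
o=np.zeros((400,790,3),np.uint8);o[:347,:480]=a;o[:396,482:482+306]=b
cv2.imwrite('pics/c0.png',o)"
```

```text
(no output)
```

View pics/c0.png

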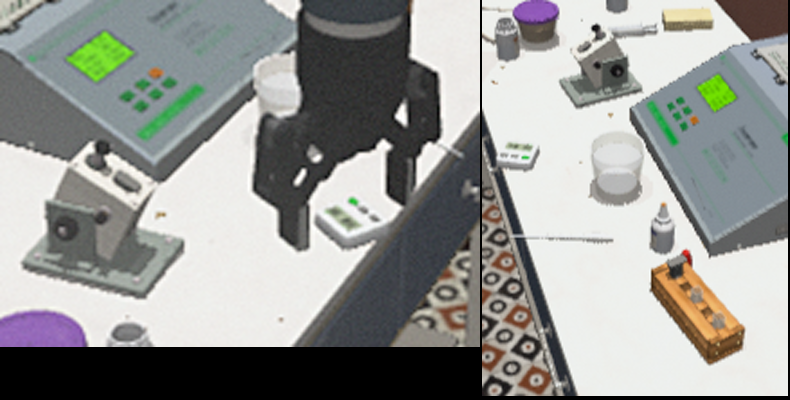

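The pictures show the holder at about (98,180) in the left crop, with its ejector cap farther from the robot and the face leaning towards the robot. In the right crop, the fresh cell (dark head) is in the rack's end slot nearest the bottle, about (680,262).

```bash
cat > plane.py <<'E'
from h import *
def face(W, c, n0, rad=0.055):
    """RANSAC-less iterative plane fit near expected face"""
    P=W.reshape(-1,3); P=P[np.isfinite(P).all(1)]
    P=P[np.linalg.norm(P-c,axis=1)<rad]; n=n0; o=c
    for tol in [.012,.008,.005,.004,.003,.003]:
        q=P[np.abs((P-o)@n)<tol]; o=np.median(q,0); o=q.mean(0); n=np.linalg.svd(q-o,full_matrices=False)[2][2]; n*=np.sign(n[2])
    return o,n,q
E
python3 - <<'E'
from plane import *
for k in ["scene","side"]:
    W=np.load(k+"_W.npy"); 
    for yaw in [150,180,210]:
        a=np.radians(yaw); n0=np.array([np.cos(a)*np.sin(.436),np.sin(a)*np.sin(.436),np.cos(.436)])
        o,n,q=face(W,np.array([.545,.34,.1]),n0)
        print(k,yaw,o,n,len(q),np.degrees(np.arccos(n[2])),np.degrees(np.arctan2(n[1],n[0])),q.min(0),q.max(0))
E
```

```text
scene 150 [0.54552421 0.33752261 0.09897342] [-0.42436797 -0.02051476  0.9052574 ] 312 25.142026538667533 -177.23236665292313 [0.51196307 0.30683474 0.08177273] [0.58204412 0.36110086 0.11733153]
scene 180 [0.54553202 0.33749824 0.09898803] [-0.42286461 -0.02113361  0.90594641] 309 25.048948701298144 -177.13889445803636 [0.51196307 0.30683474 0.08177273] [0.58204412 0.36110086 0.11733153]
scene 210 [0.54547751 0.33728584 0.09891491] [-0.42548332 -0.02451659  0.90463411] 313 25.22595062715415 -176.70223129776892 [0.51196307 0.30575732 0.08177273] [0.58204412 0.36110086 0.11733153]
side 150 [0.54814533 0.32796904 0.0969907 ] [-0.4321061  -0.05112071  0.90037269] 176 25.792900486789872 -173.25293189873577 [0.51386659 0.30072394 0.08017996] [0.58294546 0.35773518 0.11411878]
side 180 [0.54814533 0.32796904 0.0969907 ] [-0.4321061  -0.05112071  0.90037269] 176 25.792900486789872 -173.25293189873577 [0.51386659 0.30072394 0.08017996] [0.58294546 0.35773518 0.11411878]
side 210 [0.5480089  0.32801281 0.09689016] [-0.4316565  -0.05376017  0.90043462] 176 25.784744705610613 -172.90071801630162 [0.51386659 0.30072394 0.08017996] [0.58294546 0.35773518 0.11411878]
```

```bash
cat >> h.py <<'E'
def frame(n, yaw):
    """tool R with z=-n, tool y near azimuth yaw(deg)"""
    z=-np.asarray(n)/np.linalg.norm(n); a=np.radians(yaw); y=np.array([np.cos(a),np.sin(a),0]); y-=z*(y@z); y/=np.linalg.norm(y)
    return np.stack([np.cross(y,z),y,z],1)
def plan(p, R, N, s=None, p0=None, R0=None):
    s=s or ctrl.sense(); R0=Ro.from_quat(s["tool_rot"]).as_matrix() if R0 is None else R0; p0=s["ee_pos"] if p0 is None else p0
    w=Ro.from_matrix(R0.T@R).as_rotvec(); d=R0.T@(np.asarray(p)-p0)
    A=sum(Ro.from_rotvec(w*k/N).as_matrix() for k in range(1,N+1)); v=np.linalg.solve(A,d)
    print("turn total deg",np.round(np.degrees(w),2),"shift total cm(start frame)",np.round(d*100,2))
    print("per row x%d:"%N,np.round(np.degrees(w)/N,2).tolist(),np.round(v*100,3).tolist())
E
python3 - <<'E'
from h import *
print(np.round(optics.calibration("wrist")["tool_from_camera"],3),optics.calibration("wrist")["K"])
n=np.array([-.426,-.035,.904]); m=np.array([.534,.332,.092])
plan(m+n*.16,frame(n,94.7),16)
E
```

```text
[[-0.001 -0.964 -0.266  0.068]
 [ 1.    -0.001  0.    -0.   ]
 [-0.001 -0.266  0.964 -0.143]
 [ 0.     0.     0.     1.   ]] [[325.1922621    0.         280.31348199]
 [  0.         325.1922621  209.11902608]
 [  0.           0.           1.        ]]
turn total deg [ -6.64 -24.72 -29.57] shift total cm(start frame) [-28.11  -5.55  -0.54]
per row x16: [-0.42, -1.54, -1.85] [-1.592, -0.825, 0.329]
```

Emit:
servo_tool:
  increments:
    - [[-0.4,-1.55,-1.85],[-1.6,-0.82,0.33],1]
    - [[-0.4,-1.55,-1.85],[-1.6,-0.82,0.33],1]
    - [[-0.4,-1.55,-1.85],[-1.6,-0.82,0.33],1]
    - [[-0.4,-1.55,-1.85],[-1.6,-0.82,0.33],1]
    - [[-0.4,-1.55,-1.85],[-1.6,-0.82,0.33],1]
    - [[-0.4,-1.55,-1.85],[-1.6,-0.82,0.33],1]
    - [[-0.4,-1.55,-1.85],[-1.6,-0.82,0.33],1]
    - [[-0.4,-1.55,-1.85],[-1.6,-0.82,0.33],1]

```text
t: 1.67
ee_pos: [0.3375, 0.3929, 0.2162]
tool_rot: [0.09, 0.99, 0.003, 0.112]
ft_force: [1.1, 0.3, -0.3]
finger_gap: 0.0852
grasp_force: 0.0
```

Emit:
servo_tool:
  increments:
    - [[-0.4,-1.55,-1.85],[-1.6,-0.82,0.33],-1]
    - [[-0.4,-1.55,-1.85],[-1.6,-0.82,0.33],-1]
    - [[-0.4,-1.55,-1.85],[-1.6,-0.82,0.33],-1]
    - [[-0.4,-1.55,-1.85],[-1.6,-0.82,0.33],-1]
    - [[-0.4,-1.55,-1.85],[-1.6,-0.82,0.33],-1]
    - [[-0.4,-1.55,-1.85],[-1.6,-0.82,0.33],-1]
    - [[-0.4,-1.55,-1.85],[-1.6,-0.82,0.33],-1]
    - [[-0.4,-1.55,-1.85],[-1.6,-0.82,0.33],-1]
  squeeze: 40

```text
t: 2.33
ee_pos: [0.4623, 0.319, 0.2302]
tool_rot: [-0.041, 0.975, 0.007, 0.22]
ft_force: [0.5, 0.2, -0.6]
finger_gap: -0.0002
grasp_force: 0.0
```

```bash
cat > w.py <<'E'
from plane import *
import sys
tag=sys.argv[1]
s=ctrl.sense(); p,d=optics.snapshot("wrist"); cv2.imwrite(f"pics/{tag}.png",p)
W=world_pts("wrist",d,s); W[d<=0]=np.nan; np.savez(tag,W=W,d=d,p=s["ee_pos"],q=s["tool_rot"])
print("t",s["t"],s["ee_pos"],s["finger_gap"])
for q in sys.argv[2:]:
    for r in spotter.masks_of("wrist",q)[:2]:
        m=r["pixels"]&(d>0); w=W[m]
        if m.any(): print(q,round(r["score"],2),np.round(r["box"]),np.round(np.median(w,0),4),np.round(np.percentile(w,2,axis=0),3),np.round(np.percentile(w,98,axis=0),3))
E
python3 w.py w1 cell_block ejector_top used_cell_mid
python3 - <<'E'
from plane import *
W=np.load("w1.npz")["W"]
o,n,q=face(W,np.array([.545,.333,.1]),np.array([-.426,-.035,.904])); print(o,n,len(q),np.degrees(np.arccos(n[2])),np.degrees(np.arctan2(n[1],n[0])))
s=ctrl.sense(); plan([0.466,.326,.2366],frame([-.426,-.035,.904],94.7),8)
E
```

```text
t 2.3333 [0.46225829 0.31899873 0.23024262] -0.000212126321608561
cell_block 0.87 [289. 209.  73.  83.] [0.5424 0.3331 0.0943] [0.515 0.305 0.037] [0.576 0.361 0.128]
ejector_top 0.69 [289. 240.  18.  16.] [0.5531 0.3339 0.127 ] [0.549 0.327 0.11 ] [0.559 0.341 0.13 ]
[0.54382731 0.33347697 0.09693715] [-0.42679622 -0.04239071  0.90335376] 2753 25.39753289552712 -174.32781135033136
turn total deg [-0.26 -0.04 -0.02] shift total cm(start frame) [-0.75  0.63 -0.39]
per row x8: [-0.03, -0.01, -0.0] [-0.094, 0.079, -0.048]
```

View pics/w1.png

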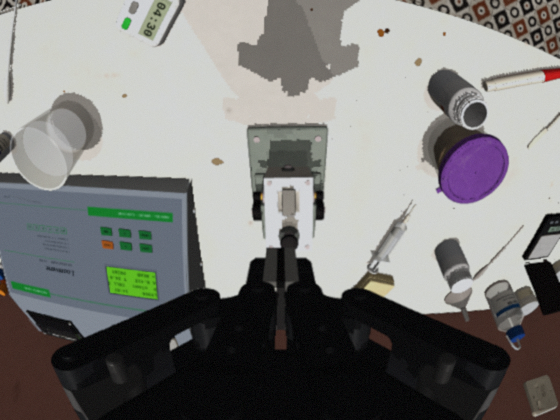

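The wrist picture shows the block's face around (289,210), the T head at (289,202), the cap at (289,240), and free space beside the block.

```bash
cat > m.py <<'E'
from plane import *
import sys
W=np.load(sys.argv[1]+".npz")["W"]
o,n,q=face(W,np.array([.544,.333,.097]),np.array([-.426,-.035,.904]))
az=np.degrees(np.arctan2(-n[1],-n[0]))
x=np.array([-n[0],-n[1],0]);x-=n*(x@n);x/=np.linalg.norm(x);y=np.cross(n,x);B=np.stack([x,y,n],1)
P=(W.reshape(-1,3)-o)@B; P=P[np.isfinite(P).all(1)]
f=P[(abs(P[:,2])<.002)&(abs(P[:,0])<.045)&(abs(P[:,1])<.035)]
rc=cv2.minAreaRect((f[:,:2]*1000).astype(np.float32)); print("face rect mm",rc)
h=P[(P[:,2]>.0035)&(P[:,2]<.008)&(abs(P[:,0])<.035)&(abs(P[:,1])<.02)]
c=P[(P[:,2]>.019)&(P[:,2]<.030)&(abs(P[:,0])<.04)&(abs(P[:,1])<.02)]
for nm,a in [("head",h),("cap",c)]:
    if len(a): print(nm,len(a),"med",np.round(np.median(a,0)*1000,1),"min",np.round(a.min(0)*1000,1),"max",np.round(a.max(0)*1000,1),"world",o+B@np.median(a,0))
print("o",o,"n",n,"az",az,"tilt",np.degrees(np.arccos(n[2])))
E
python3 m.py w1
```

```text
face rect mm ((3.771556854248047, -0.46210479736328125), (74.13349914550781, 46.084041595458984), 0.4495040774345398)
head 368 med [-10.1  -0.5   5. ] min [-23.1  -9.8   3.5] max [25.4  8.6  7.6] world [0.53271641 0.33189328 0.09710696]
cap 190 med [21.1 -0.4 23.5] min [16.  -8.7 19.6] max [28.   7.9 25.2] world [0.5528064  0.33396758 0.12720781]
o [0.54382731 0.33347697 0.09693715] n [-0.42679622 -0.04239071  0.90335376] az 5.672188649668623 tilt 25.39753289552712
```

```bash
cat > blk.py <<'E'
from h import *
o=np.array([.54383,.33348,.09694]); a=np.radians(6.0); t=np.radians(25.2)
BZ=np.array([-np.sin(t)*np.cos(a),-np.sin(t)*np.sin(a),np.cos(t)])
BX=np.array([np.cos(t)*np.cos(a),np.cos(t)*np.sin(a),np.sin(t)]); BY=np.cross(BZ,BX)
B=np.stack([BX,BY,BZ],1)
M=o+B@np.array([-.0102,-.0005,0]); RT=np.stack([-BX,BY,-BZ],1)
def tb(x,y,z,N=8): plan(M+B@np.array([x,y,z]),RT,N)
def where(): print("tcp in block mm",np.round(B.T@(ctrl.sense()["ee_pos"]-M)*1000,2))
E
python3 -c "
from blk import *
print(M);where();tb(.035,0,.034,8)"
```

```text
[0.53470359 0.33201802 0.09259705]
tcp in block mm [ -8.75  -5.   155.87]
turn total deg [-0.81  0.06 -1.2 ] shift total cm(start frame) [-4.35  0.76 12.18]
per row x8: [-0.1, 0.01, -0.15] [-0.546, 0.077, 1.523]
```

Emit:
servo_tool:
  increments:
    - [[-0.1,0,-0.15],[-0.7,0.1,1.9],-1]
    - [[-0.1,0,-0.15],[-0.7,0.1,1.9],-1]
    - [[-0.1,0,-0.15],[-0.7,0.1,1.9],-1]
    - [[-0.1,0,-0.15],[-0.7,0.1,1.9],-1]
    - [[-0.1,0,-0.15],[-0.7,0.1,1.9],-1]
    - [[-0.1,0,-0.15],[-0.7,0.1,1.9],-1]
    - [[-0.1,0,-0.15],[0,0,0.5],-1]
    - [[-0.1,0,-0.15],[0,0,0],-1]

```text
t: 3.2
ee_pos: [0.5488, 0.3333, 0.1384]
tool_rot: [-0.052, 0.975, 0.011, 0.217]
ft_force: [-0.5, 0.3, 0.2]
finger_gap: -0.0001
grasp_force: 0.0
```

```bash
python3 -c "
from blk import *
where();tb(.035,0,.034,1)"; python3 w.py w2; python3 m.py w2
```

```text
tcp in block mm [32.34 -0.15 35.39]
turn total deg [-0.04 -0.09  0.12] shift total cm(start frame) [-0.27  0.01  0.14]
per row x1: [-0.04, -0.09, 0.12] [-0.266, 0.015, 0.139]
t 3.2 [0.54883645 0.33334812 0.13839041] -5.214121422611441e-05
face rect mm ((4.943332672119141, 0.08492469787597656), (46.602359771728516, 73.81742095947266), 89.70092010498047)
head 1079 med [-8.9  0.4  5. ] min [-22.1  -5.7   3.5] max [22.5  8.5  8. ] world [0.53253453 0.33201982 0.09692152]
cap 105 med [17.7 -0.1 22.7] min [16.2 -8.  19.1] max [24.2  8.3 24.9] world [0.54889123 0.33325062 0.12438361]
o [0.5427322  0.33268117 0.09624888] n [-0.42746872 -0.04541224  0.90288882] az 6.064085838382559 tilt 25.459573201551805
```

Emit:
servo_tool:
  increments:
    - [[0,0,0],[-0.27,0,0.3],-1]
    - [[0,0,0],[0,0,0.5],-1]
    - [[0,0,0],[0,0,0.4],-1]
    - [[0,0,0],[0,0,0.4],-1]
    - [[0,0,0],[0,0,0.4],-1]
    - [[0,0,0],[0,0,0.3],-1]
    - [[0,0,0],[0,0,0.2],-1]
    - [[0,0,0],[0,0,0],-1]

```text
t: 3.92
ee_pos: [0.5629, 0.3348, 0.119]
tool_rot: [-0.052, 0.974, 0.012, 0.219]
ft_force: [-0.4, -0.3, 3.6]
finger_gap: -0.0
grasp_force: 1.6
```

```bash
python3 -c "
from blk import *
where();print(B.T@ctrl.sense()['ft_force'])"
```

```text
tcp in block mm [36.9  -0.16 11.85]
[ 1.17572318 -0.22366203  3.45316463]
```

Emit:
servo_tool:
  increments:
    - [[0,0,0],[0,0,0.2],-1]
    - [[0,0,0],[0,0,0.2],-1]
    - [[0,0,0],[0,0,0.2],-1]
    - [[0,0,0],[0,0,0.1],-1]
    - [[0,0,0],[0,0,0],-1]
    - [[0,0,0],[0,0,0],-1]
    - [[0,0,0],[0,0,0],-1]
    - [[0,0,0],[0,0,0],-1]

```text
t: 4.58
ee_pos: [0.5658, 0.3351, 0.1128]
tool_rot: [-0.052, 0.974, 0.012, 0.219]
ft_force: [-3.4, 2.0, 4.8]
finger_gap: 0.0003
grasp_force: 2.9
```

```bash
python3 -c "
from blk import *
where();print(B.T@ctrl.sense()['ft_force'])"; python3 w.py w3; python3 m.py w3
```

```text
tcp in block mm [36.89 -0.18  5.01]
[-0.82980614  2.33565149  5.67887399]
t 4.5833 [0.56579507 0.33510249 0.11283306] 0.00031603909153899535
face rect mm ((7.584953308105469, 0.061740875244140625), (46.41123580932617, 74.20911407470703), 89.86929321289062)
head 89 med [20.1 -0.1  5. ] min [17.6 -9.8  3.5] max [25.9  8.1  7.4] world [0.5563395  0.33402049 0.10823647]
cap 2653 med [-3.5  0.3 22.1] min [-20.7 -13.7  19. ] max [24.1 13.5 30. ] world [0.52782846 0.33140956 0.11362969]
o [0.54035439 0.33243065 0.09508557] n [-0.42416851 -0.04451226  0.90448866] az 5.990694204169182 tilt 25.245498422689998
```

Emit:
servo_tool:
  increments:
    - [[0,0,0],[0,0,-1],-1]
    - [[0,0,0],[0,0,-2],-1]
    - [[0,0,0],[0,0,-1.5],-1]
    - [[0,0,0],[0.5,0,-0.5],0]
    - [[0,0,0],[1,0,0],0]
    - [[0,0,0],[1,0,0],0]
    - [[0,0,0],[1,0,0],0]
    - [[0,0,0],[0,0,0],0]

```text
t: 5.3
ee_pos: [0.51, 0.3285, 0.1403]
tool_rot: [-0.053, 0.975, 0.01, 0.217]
ft_force: [0.3, -0.5, -0.7]
finger_gap: 0.0425
grasp_force: 0.0
```

```bash
python3 -c "
from blk import *
where();print(ctrl.sense()['finger_gap'])"; python3 w.py w4; python3 - <<'E'
from blk import *
W=np.load("w4.npz")["W"]; P=((W-M)@B)*1000
h=P[(P[...,2]>12)&(P[...,2]<20)&(abs(P[...,0])<22)&(abs(P[...,1])<17)]
print(len(h),np.median(h,0),np.percentile(h,1,axis=0),np.percentile(h,99,axis=0))
E
```

```text
tcp in block mm [-2.27 -0.95 53.74]
0.04254949613455596
t 5.3 [0.51000622 0.32846464 0.14025592] 0.04254949613455596
853 [-2.10029619  0.08243548 15.20942748] [-13.9765587   -5.92947871  12.86292663] [10.89591965  6.16144825 16.77986048]
```

View pics/w4.png

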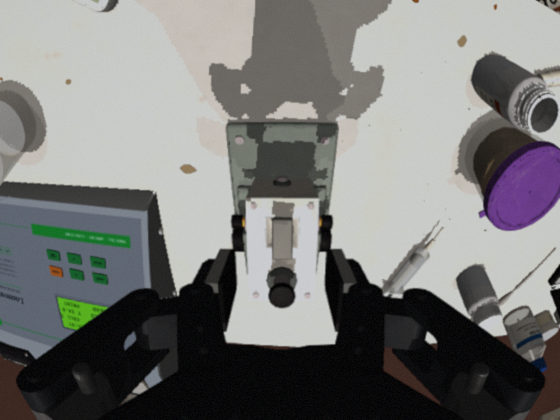

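The lifted cell stands with its head at (284,240), centred between the open fingers, and its top is 15 mm above the face.

Emit:
servo_tool:
  increments:
    - [[0,0,0],[-0.08,0.1,1],0]
    - [[0,0,0],[0,0,1],0]
    - [[0,0,0],[0,0,1],0]
    - [[0,0,0],[0,0,1],0]
    - [[0,0,0],[0,0,0.6],0]
    - [[0,0,0],[0,0,0.5],0]
    - [[0,0,0],[0,0,0],0]
    - [[0,0,0],[0,0,0],0]

```text
t: 6.02
ee_pos: [0.5354, 0.3326, 0.0967]
tool_rot: [-0.052, 0.974, 0.011, 0.219]
ft_force: [0.8, 0.4, -0.8]
finger_gap: 0.0424
grasp_force: 0.0
```

Emit:
servo_tool:
  increments:
    - [[0,0,0],[0,0,0],-1]
    - [[0,0,0],[0,0,0],-1]
    - [[0,0,0],[0,0,0],-1]
    - [[0,0,0],[0,0,0],-1]
    - [[0,0,0],[0,0,0],-1]
    - [[0,0,0],[0,0,0],-1]
    - [[0,0,0],[0,0,0],-1]
    - [[0,0,0],[0,0,0],-1]
  squeeze: 30

```text
t: 6.68
ee_pos: [0.5355, 0.3327, 0.0975]
tool_rot: [-0.052, 0.974, 0.011, 0.219]
ft_force: [0.0, -1.6, 3.2]
finger_gap: 0.0114
grasp_force: 33.5
```

```bash
python3 -c "
from blk import *
where();s=ctrl.sense();print(s)"
```

```text
tcp in block mm [2.81 0.58 4.05]
{'t': 6.6833, 'qpos': array([ 0.50037276,  0.25827941, -0.44696727,  0.45325718, -0.16562729,
        0.35922804]), 'qvel': array([ 2.33148673e-04, -7.74887924e-04,  2.05909613e-03, -5.43704720e-04,
        2.39388441e-03, -9.17769786e-05]), 'joint_torque': array([ 5.01397569e-01, -5.08879602e+01,  3.09190500e+01, -3.49483877e+00,
       -1.19789438e-01,  1.57442209e-03]), 'ee_pos': array([0.53545552, 0.33268456, 0.09745688]), 'tool_rot': array([-0.05189472,  0.97423825,  0.01139601,  0.21917321]), 'ft_force': array([ 0.00597618, -1.61903127,  3.24964186]), 'wrist_torque': array([-0.23515337,  0.1970186 , -0.14195458]), 'grasp_force': 33.51167483255267, 'finger_gap': 0.011400205735147146}
```

Emit:
servo_tool:
  increments:
    - [[0,0,0],[0,0,-0.5],-1]
    - [[0,0,0],[0,0,-1],-1]
    - [[0,0,0],[0,0,-1.5],-1]
    - [[0,0,0],[0,0,-2],-1]
    - [[0,0,0],[0,0,-2],-1]
    - [[0,0,0],[0,0,-2],-1]
    - [[0,0,0],[0,0,-1.5],-1]
    - [[0,0,0],[0,0,0],-1]

```text
t: 7.35
ee_pos: [0.4901, 0.3286, 0.1958]
tool_rot: [-0.052, 0.974, 0.013, 0.221]
ft_force: [0.8, 0.1, 0.3]
finger_gap: 0.0116
grasp_force: 33.1
```

```bash
cat > g.py <<'E'
from h import *
from scipy.optimize import least_squares
Ws={k:np.load(k+"_W.npy") for k in ["scene","side"]}; Ws["w1"]=np.load("w1.npz")["W"]
for k,W in Ws.items():
    P=W.reshape(-1,3);P=P[np.isfinite(P).all(1)]
    P=P[(np.hypot(P[:,0]-.51,P[:,1]-.06)<.07)&(P[:,2]>.079)&(P[:,2]<.092)]
    if len(P)<8: print(k,len(P));continue
    r=least_squares(lambda c:np.hypot(P[:,0]-c[0],P[:,1]-c[1])-.038,[.51,.06],loss="soft_l1",f_scale=.003)
    print(k,len(P),r.x,r.cost,P.min(0),P.max(0))
E
python3 g.py; python3 w.py w5 glass_mid used_cell_mid cell_block
python3 - <<'E'
from h import *
plan([.51,.06,.20],frame([0,0,1],96),24)
E
```

```text
scene 80 [0.50600829 0.0589405 ] 0.0001905955647545979 [0.47814118 0.01737864 0.07904914] [0.5463662  0.10101916 0.08877357]
side 137 [0.50574596 0.05510826] 0.0003129442155559654 [0.46407758 0.01343973 0.07906177] [0.54751618 0.09883244 0.0877136 ]
w1 794 [0.50369022 0.05780537] 0.0014972268281337278 [0.46283017 0.01570194 0.07901975] [0.5458304  0.09922436 0.08693504]
t 7.35 [0.49008186 0.32856298 0.19578724] 0.011604041770742014
glass_mid 0.7 [ 35. 136.  67. 105.] [0.4979 0.0815 0.0616] [0.466 0.032 0.006] [0.542 0.097 0.085]
used_cell_mid 0.9 [283. 256.  28.  72.] [0.4838 0.3279 0.2015] [0.471 0.322 0.154] [0.501 0.334 0.209]
cell_block 0.7 [278. 205.  83.  89.] [0.5373 0.3313 0.0887] [0.514 0.304 0.031] [0.568 0.359 0.108]
turn total deg [-0.04 25.24  0.12] shift total cm(start frame) [  0.43 -26.84  -1.16]
per row x24: [-0.0, 1.05, 0.0] [0.028, -1.118, -0.044]
```

Emit:
servo_tool:
  increments:
    - [[0,1.5,0],[0.05,-1.2,-0.1],-1]
    - [[0,2.1,0],[0.05,-2.2,-0.1],-1]
    - [[0,2.1,0],[0.05,-2.2,-0.1],-1]
    - [[0,2.1,0],[0.05,-2.2,-0.1],-1]
    - [[0,2.1,0],[0.05,-2.2,-0.1],-1]
    - [[0,2.1,0],[0.05,-2.2,-0.1],-1]
    - [[0,2.1,0],[0.05,-2.2,-0.1],-1]
    - [[0,2.1,0],[0.05,-2.2,-0.1],-1]

```text
t: 8.22
ee_pos: [0.5018, 0.161, 0.1973]
tool_rot: [-0.053, 0.996, 0.004, 0.078]
ft_force: [0.6, -0.5, -0.7]
finger_gap: 0.0114
grasp_force: 33.1
```

Emit:
servo_tool:
  increments:
    - [[0,2.1,0],[0.05,-2.2,-0.1],-1]
    - [[0,2.1,0],[0.05,-2.2,-0.1],-1]
    - [[0,2.1,0],[0.05,-2.2,-0.1],-1]
    - [[0,2.1,0],[0.05,-2,0],-1]
    - [[0,0.7,0],[0,-1.5,0],-1]
    - [[0,0,0],[0,0,0],-1]
    - [[0,0,0],[0,0,0],-1]
    - [[0,0,0],[0,0,0],-1]

```text
t: 8.88
ee_pos: [0.5101, 0.0618, 0.2005]
tool_rot: [-0.053, 0.999, -0.0, -0.0]
ft_force: [0.5, 0.8, -0.2]
finger_gap: 0.0114
grasp_force: 33.1
```

```bash
python3 w.py w6 used_cell_mid
python3 - <<'E'
from h import *
s=ctrl.sense(); print(s["finger_gap"])
W=np.load("w6.npz")["W"]; P=W.reshape(-1,3); P=P[np.isfinite(P).all(1)]
k=(np.hypot(P[:,0]-.51,P[:,1]-.06)<.07)&(P[:,2]>.079)&(P[:,2]<.092); print(k.sum(),P[k].min(0),P[k].max(0))
plan([.505,.057,.12],frame([0,0,1],96),1)
E
```

```text
t 8.8833 [0.51011906 0.06182759 0.20045378] 0.011419241629522441
used_cell_mid 0.97 [282. 258.  28.  69.] [0.502  0.0613 0.2107] [0.493 0.055 0.158] [0.518 0.067 0.212]
0.011623868597870518
1104 [0.4631918  0.01541336 0.0790235 ] [0.54502219 0.09855432 0.08757659]
turn total deg [-0.02  0.    0.14] shift total cm(start frame) [ 0.56 -0.46  8.1 ]
per row x1: [-0.02, 0.0, 0.14] [0.556, -0.469, 8.099]
```

View pics/w6.png

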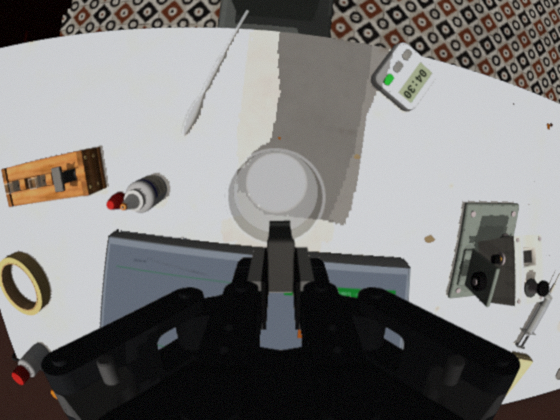

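```bash
python3 - <<'E'
from h import *
W=np.load("w6.npz")["W"]; P=W.reshape(-1,3); P=np.concatenate([P[np.isfinite(P).all(1)],np.load("scene_W.npy").reshape(-1,3),np.load("w1.npz")["W"].reshape(-1,3)])
for x in [.54,.55,.56,.57,.58,.6,.62]:
    k=(abs(P[:,0]-x)<.005)&(abs(P[:,1]-.057)<.1)&(P[:,2]<.15); print(x,k.sum(),P[k,2].max() if k.any() else 0)
E
```

```text
0.54 2226 0.08877356514232315
0.55 1229 0.08461762308713022
0.56 1346 0.0038217274643846393
0.57 1507 0.04103848326250078
0.58 4992 0.04489937062834914
0.6 2013 0.055651314563491504
0.62 1532 0.06397754287700091
```

Emit:
servo_tool:
  increments:
    - [[0,0,0],[0.3,-0.46,0],-1]
    - [[0,0,0],[0,0,1.5],-1]
    - [[0,0,0],[0,0,1.5],-1]
    - [[0,0,0],[0,0,1.5],-1]
    - [[0,0,0],[0,0,1.5],-1]
    - [[0,0,0],[0,0,1.0],-1]
    - [[0,0,0],[0,0,0],-1]
    - [[0,0,0],[0,0,0],-1]

```text
t: 9.65
ee_pos: [0.5077, 0.0568, 0.1314]
tool_rot: [-0.053, 0.999, -0.0, -0.0]
ft_force: [0.7, -1.3, -1.4]
finger_gap: 0.0115
grasp_force: 33.1
```

Clear. Lower to TCP z ≈ 0.075 and release with a small opening.

Emit:
servo_tool:
  increments:
    - [[0,0,0],[0,0,1.5],-1]
    - [[0,0,0],[0,0,1.5],-1]
    - [[0,0,0],[0,0,1.5],-1]
    - [[0,0,0],[0,0,1.1],-1]
    - [[0,0,0],[0,0,0],-1]
    - [[0,0,0],[0,0,0],-1]
    - [[0,0,0],[0,0,0],-0.45]
    - [[0,0,0],[0,0,0],-0.45]

```text
t: 10.32
ee_pos: [0.5087, 0.0566, 0.0765]
tool_rot: [-0.053, 0.999, -0.0, 0.001]
ft_force: [-0.1, 0.4, 0.2]
finger_gap: 0.0235
grasp_force: 0.0
```

Emit:
servo_tool:
  increments:
    - [[0,0,0],[0,0,0],-0.45]
    - [[0,0,0],[0,0,0],-0.45]
    - [[0,0,0],[0,0,-1],-0.45]
    - [[0,0,0],[0,0,-1.5],-0.45]
    - [[0,0,0],[0,0,-2],-0.45]
    - [[0,0,0],[0,0,-3],-0.45]
    - [[0,0,0],[0,0,-3],-0.45]
    - [[0,0,0],[0,0,-2.5],-0.45]

```text
t: 10.98
ee_pos: [0.5079, 0.0567, 0.2083]
tool_rot: [-0.053, 0.999, -0.0, 0.001]
ft_force: [0.7, 1.1, 0.3]
finger_gap: 0.0233
grasp_force: 0.0
```

```bash
python3 w.py w7 used_cell_mid glass_mid fresh_cell_mid cuvette_rack cuvette_a
```

```text
t 10.9833 [0.50786662 0.05668646 0.20826377] 0.023315809054701143
used_cell_mid 0.69 [275. 199.  12.  31.] [0.5074 0.052  0.072 ] [0.495 0.045 0.062] [0.521 0.059 0.073]
used_cell_mid 0.47 [538. 288.  20.  12.] [0.5576 0.3308 0.1264] [0.549 0.325 0.108] [0.566 0.341 0.131]
glass_mid 0.85 [281. 198.  96. 100.] [0.5075 0.0588 0.0626] [0.468 0.019 0.061] [0.543 0.095 0.086]
fresh_cell_mid 0.97 [ 73. 180.  26.  26.] [ 0.5098 -0.1652  0.0649] [ 0.499 -0.179  0.038] [ 0.523 -0.162  0.067]
cuvette_rack 0.76 [ 60. 177. 102.  63.] [ 0.5146 -0.1919  0.0391] [ 0.486 -0.281  0.004] [ 0.551 -0.144  0.043]
cuvette_a 0.66 [ 45. 181.  14.  12.] [ 0.5198 -0.2116  0.0497] [ 0.513 -0.223  0.038] [ 0.527 -0.209  0.057]
cuvette_a 0.47 [ 19. 186.  19.  12.] [ 0.5292 -0.2582  0.0493] [ 0.523 -0.271  0.039] [ 0.536 -0.256  0.057]
```

View pics/w7.png

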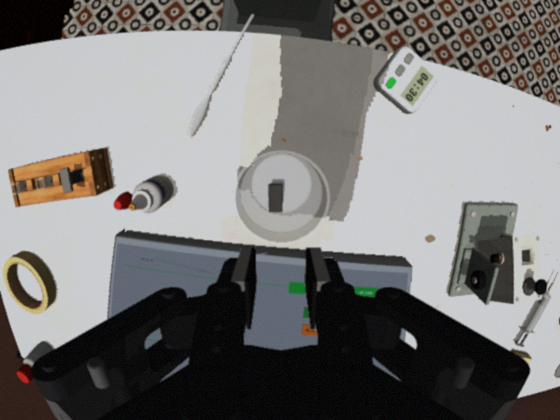

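The used cell stands in the glass (275,198). In the rack, the fresh cell's dark head is at (68,180). Next I move above it for a closer look.

Emit:
servo_tool:
  increments:
    - [[0,0,0],[0,-3.2,0],0]
    - [[0,0,0],[0,-3.2,0],0]
    - [[0,0,0],[0,-3.2,0],0]
    - [[0,0,0],[0,-3.2,0],0]
    - [[0,0,0],[0,-3.2,0],0]
    - [[0,0,0],[0,-3.2,0],0]
    - [[0,0,0],[0,-2,0],0]
    - [[0,0,0],[0,0,0],0]

```text
t: 11.95
ee_pos: [0.5302, -0.1576, 0.2037]
tool_rot: [-0.051, 0.999, -0.0, -0.001]
ft_force: [0.3, 0.1, -0.7]
finger_gap: 0.0425
grasp_force: 0.0
```

```bash
python3 w.py w8 fresh_cell_mid cuvette_rack cuvette_a; python3 -c "
import cv2
a=cv2.imread('pics/w8.png')[110:290,180:400];cv2.imwrite('pics/w8c.png',cv2.resize(a,None,fx=3,fy=3,interpolation=2))
from h import *
print(ctrl.sense()['qpos'])"
```

```text
t 11.95 [ 0.53023258 -0.15759148  0.20373631] 0.04254128921614755
fresh_cell_mid 0.82 [270. 178.  16.  32.] [ 0.5108 -0.169   0.0664] [ 0.499 -0.176  0.041] [ 0.523 -0.163  0.068]
fresh_cell_mid 0.36 [356. 196.  39.  38.] [ 0.5221 -0.0857  0.0492] [ 0.51  -0.096  0.012] [ 0.541 -0.067  0.083]
cuvette_rack 0.97 [225. 176. 146.  66.] [ 0.5183 -0.2136  0.0394] [ 0.488 -0.283  0.007] [ 0.552 -0.149  0.043]
cuvette_a 0.62 [220. 178.  18.  17.] [ 0.5215 -0.2182  0.0484] [ 0.513 -0.223  0.024] [ 0.527 -0.21   0.057]
cuvette_a 0.49 [172. 183.  16.  14.] [ 0.5301 -0.2637  0.05  ] [ 0.523 -0.27   0.033] [ 0.536 -0.257  0.057]
[-4.33629166e-01  2.70940748e-01 -2.89555931e-02  1.27183855e+00
 -1.73191547e-04 -5.40405300e-01]
```

View pics/w8c.png

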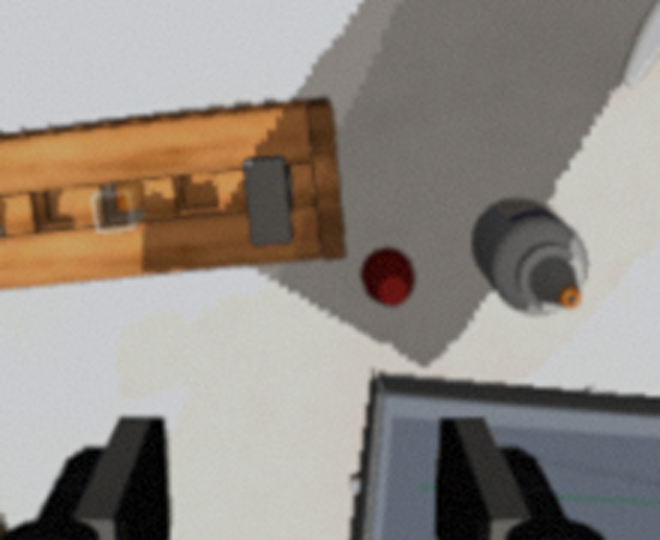

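The head at crop (268,200) lies across the rack, not along its length, so I should pinch along the rack's length, which needs almost no turn. The red cap and the bottle stay clear.

```bash
cat > f.py <<'E'
from h import *
import sys
W=np.load(sys.argv[1]+".npz")["W"];P=W.reshape(-1,3);P=P[np.isfinite(P).all(1)]
k=(abs(P[:,0]-.511)<.025)&(abs(P[:,1]+.169)<.02)&(P[:,2]>.0625)&(P[:,2]<.071)
print(k.sum(),np.median(P[k],0)); rc=cv2.minAreaRect((P[k][:,:2]*1000).astype(np.float32)); print(rc)
for lo,hi in [(.037,.044)]:
    k=(abs(P[:,0]-.52)<.06)&(abs(P[:,1]+.215)<.1)&(P[:,2]>lo)&(P[:,2]<hi); print(cv2.minAreaRect((P[k][:,:2]*1000).astype(np.float32)))
E
python3 f.py w8
```

```text
421 [ 0.51090756 -0.16940301  0.06641417]
((511.2997131347656, -169.47943115234375), (26.291906356811523, 12.464886665344238), 11.327447891235352)
((544.3721313476562, -203.52992248535156), (102.494384765625, 156.41116333007812), 11.37473201751709)
```

```bash
python3 -c "
from h import *
plan([.5113,-.1695,.10],frame([0,0,1],101.3),6)"
```

```text
turn total deg [ 0.02 -0.05 -5.18] shift total cm(start frame) [ 2.02 -1.41 10.48]
per row x6: [0.0, -0.01, -0.86] [0.35, -0.217, 1.747]
```

Emit:
servo_tool:
  increments:
    - [[0,0,-0.86],[0.35,-0.22,1.75],-0.2]
    - [[0,0,-0.86],[0.35,-0.22,1.75],-0.2]
    - [[0,0,-0.86],[0.35,-0.22,1.75],-0.2]
    - [[0,0,-0.86],[0.35,-0.22,1.75],-0.2]
    - [[0,0,-0.86],[0.35,-0.22,1.75],-0.2]
    - [[0,0,-0.86],[0.35,-0.22,1.75],-0.2]
    - [[0,0,0],[0,0,0],-0.2]
    - [[0,0,0],[0,0,0],-0.2]

```text
t: 12.82
ee_pos: [0.5111, -0.1691, 0.1002]
tool_rot: [-0.098, 0.995, 0.0, -0.0]
ft_force: [-0.7, 0.2, 0.1]
finger_gap: 0.0341
grasp_force: 0.0
```

```bash
python3 w.py w9; python3 f.py w9; python3 -c "
from h import *
plan([.5113,-.1695,.0545],frame([0,0,1],101.3),1);print(ctrl.sense()['finger_gap'])"
```

```text
t 12.8167 [ 0.5111357  -0.16910355  0.10022566] 0.034123618409224114
873 [ 0.5103266  -0.16981781  0.0663255 ]
((511.0827941894531, -169.59683227539062), (25.92268180847168, 11.940594673156738), 10.712150573730469)
((520.2980346679688, -216.4103240966797), (50.688480377197266, 141.0784912109375), 11.46743106842041)
turn total deg [-0.04  0.03 -0.02] shift total cm(start frame) [0.05 0.02 4.66]
per row x1: [-0.04, 0.03, -0.02] [0.052, 0.012, 4.66]
0.03411119892367841
```

Emit:
servo_tool:
  increments:
    - [[0,0,0],[0.03,0,0.8],-0.2]
    - [[0,0,0],[0,0,1],-0.2]
    - [[0,0,0],[0,0,1],-0.2]
    - [[0,0,0],[0,0,1],-0.2]
    - [[0,0,0],[0,0,0.6],-0.2]
    - [[0,0,0],[0,0,0.2],-0.2]
    - [[0,0,0],[0,0,0],-0.2]
    - [[0,0,0],[0,0,0],-1]

```text
t: 13.53
ee_pos: [0.5114, -0.1704, 0.0544]
tool_rot: [-0.098, 0.995, -0.0, 0.0]
ft_force: [-0.0, -0.1, -0.5]
finger_gap: 0.0235
grasp_force: 0.0
```

Emit:
servo_tool:
  increments:
    - [[0,0,0],[0,0,0],-1]
    - [[0,0,0],[0,0,0],-1]
    - [[0,0,0],[0,0,0],-1]
    - [[0,0,0],[0,0,-0.3],-1]
    - [[0,0,0],[0,0,-0.6],-1]
    - [[0,0,0],[0,0,-1],-1]
    - [[0,0,0],[0,0,-1.5],-1]
    - [[0,0,0],[0,0,-2],-1]

```text
t: 14.2
ee_pos: [0.5108, -0.1701, 0.109]
tool_rot: [-0.098, 0.995, 0.0, -0.0]
ft_force: [0.6, -0.1, 0.2]
finger_gap: 0.0115
grasp_force: 32.9
```

Emit:
servo_tool:
  increments:
    - [[0,0,0],[0,0,-2],-1]
    - [[0,0,0],[0,0,-2],-1]
    - [[0,0,0],[0,0,-2],-1]
    - [[0,0,0],[0,0,-2],-1]
    - [[0,0,0],[0,0,-1.5],-1]
    - [[0,0,0],[0,0,-1],-1]
    - [[0,0,0],[0,0,0],-1]
    - [[0,0,0],[0,0,0],-1]

```text
t: 14.87
ee_pos: [0.5113, -0.1703, 0.2137]
tool_rot: [-0.098, 0.995, -0.001, 0.001]
ft_force: [-0.4, 0.4, -0.2]
finger_gap: 0.0113
grasp_force: 32.9
```

```bash
python3 w.py w10 fresh_cell_mid; cat > tl.py <<'E'
from h import *
import sys
for k in sys.argv[1:]:
    z=np.load(k+".npz"); P=(z["W"]-z["p"])@Ro.from_quat(z["q"]).as_matrix()*1000
    h=P[(abs(P[...,0])<25)&(abs(P[...,1])<6.0)&(P[...,2]<-8)&(P[...,2]>-15)]
    print(k,len(h),"head in tool: med",np.round(np.median(h,0),1),np.round(np.percentile(h,2,axis=0),1),np.round(np.percentile(h,98,axis=0),1))
    b=P[(abs(P[...,0])<12)&(abs(P[...,1])<7)&(P[...,2]>5)&(P[...,2]<50)]
    if len(b): print("  body",len(b),np.round(np.polyfit(b[:,2],b[:,0],1),3),b[:,0].max(),b[:,2].max())
E
python3 tl.py w5 w6 w10
python3 -c "
from blk import *
print(ctrl.sense()['qpos'])
tb(.0,0,.13,36)"
```

```text
t 14.8667 [ 0.51127154 -0.17027552  0.21369018] 0.011318997195276993
fresh_cell_mid 0.62 [283. 262.  25.  74.] [ 0.5062 -0.1704  0.2249] [ 0.498 -0.177  0.172] [ 0.523 -0.163  0.226]
w5 1387 head in tool: med [  5.1  -0.1 -10.8] [ -8.   -5.6 -12.1] [16.7  5.8 -9.1]
  body 401 [-0.046 10.211] 9.968247243141331 44.715280364552555
w6 1384 head in tool: med [  5.3   0.  -10.5] [ -8.2  -5.5 -11.7] [16.9  5.8 -8.8]
  body 395 [-0.056 10.574] 10.099992391921107 45.193151726969866
w10 1359 head in tool: med [  2.2   0.1 -11.5] [-11.6  -5.4 -12.6] [13.5  5.8 -9.5]
  body 473 [-0.041  7.043] 7.2462302775086105 43.82754547990863
[-4.77082719e-01  2.45414306e-01 -4.44200306e-02  1.28171922e+00
 -3.63069068e-04 -6.73542524e-01]
turn total deg [  1.16 -25.23   5.17] shift total cm(start frame) [-6.63 49.28  0.23]
per row x36: [0.03, -0.7, 0.14] [-0.117, 1.377, 0.029]
```

```bash
cat >> blk.py <<'E'
RREF=Ro.from_quat([-0.05189472,  0.97423825,  0.01139601,  0.21917321]).as_matrix()
def tr(x,y,z,N=8): plan(M+B@np.array([x,y,z])/1000,RREF,N)
E
python3 -c "
from blk import *
tr(-.5,.58,110,22)"
```

```text
turn total deg [  1.18 -25.38   5.07] shift total cm(start frame) [-7.44 49.27  2.06]
per row x22: [0.05, -1.15, 0.23] [-0.208, 2.254, 0.138]
```

Emit:
servo_tool:
  increments:
    - [[0.05,-1.15,0.23],[-0.21,1.25,0.14],-1]
    - [[0.05,-1.15,0.23],[-0.21,2.25,0.14],-1]
    - [[0.05,-1.15,0.23],[-0.21,2.25,0.14],-1]
    - [[0.05,-1.15,0.23],[-0.21,2.25,0.14],-1]
    - [[0.05,-1.15,0.23],[-0.21,2.25,0.14],-1]
    - [[0.05,-1.15,0.23],[-0.21,2.25,0.14],-1]
    - [[0.05,-1.15,0.23],[-0.21,2.25,0.14],-1]
    - [[0.05,-1.15,0.23],[-0.21,2.25,0.14],-1]

```text
t: 15.63
ee_pos: [0.497, 0.0012, 0.2017]
tool_rot: [-0.082, 0.993, 0.004, 0.08]
ft_force: [0.3, -0.7, -0.2]
finger_gap: 0.0117
grasp_force: 33.0
```

Emit:
servo_tool:
  increments:
    - [[0.05,-1.15,0.23],[-0.21,2.25,0.14],-1]
    - [[0.05,-1.15,0.23],[-0.21,2.25,0.14],-1]
    - [[0.05,-1.15,0.23],[-0.21,2.25,0.14],-1]
    - [[0.05,-1.15,0.23],[-0.21,2.25,0.14],-1]
    - [[0.05,-1.15,0.23],[-0.21,2.25,0.14],-1]
    - [[0.05,-1.15,0.23],[-0.21,2.25,0.14],-1]
    - [[0.05,-1.15,0.23],[-0.21,2.25,0.14],-1]
    - [[0.05,-1.15,0.23],[-0.21,2.25,0.14],-1]

```text
t: 16.3
ee_pos: [0.4888, 0.1818, 0.1938]
tool_rot: [-0.065, 0.985, 0.008, 0.16]
ft_force: [0.6, 0.0, 0.3]
finger_gap: 0.0109
grasp_force: 33.0
```

Emit:
servo_tool:
  increments:
    - [[0.05,-1.15,0.23],[-0.21,2.25,0.14],-1]
    - [[0.05,-1.15,0.23],[-0.21,2.25,0.14],-1]
    - [[0.05,-1.15,0.23],[-0.21,2.25,0.14],-1]
    - [[0.05,-1.15,0.23],[-0.21,2.25,0.14],-1]
    - [[0.05,-1.15,0.23],[-0.21,1.75,0.14],-1]
    - [[0.05,-1.15,0.23],[-0.21,1.25,0.14],-1]
    - [[0,0,0],[0,0,0],-1]
    - [[0,0,0],[0,0,0],-1]

```text
t: 16.97
ee_pos: [0.4888, 0.3019, 0.19]
tool_rot: [-0.053, 0.974, 0.011, 0.218]
ft_force: [0.4, 0.1, -0.3]
finger_gap: 0.0115
grasp_force: 33.0
```

```bash
python3 w.py w11; python3 tl.py w11; python3 -c "
from blk import *
where();tr(-.5,.58,60,1);print(ctrl.sense()['finger_gap'])"
```

```text
t 16.9667 [0.48879468 0.30190894 0.19002063] 0.011533330214060404
w11 1375 head in tool: med [  1.8  -0.1 -11.8] [-11.6  -5.5 -13. ] [13.3  5.7 -9.4]
  body 474 [-0.041  6.873] 7.143972330877665 44.017849585560626
tcp in block mm [ -2.28 -25.66 109.12]
turn total deg [ 0.01 -0.14  0.08] shift total cm(start frame) [-0.18  2.62  4.91]
per row x1: [0.01, -0.14, 0.08] [-0.169, 2.623, 4.913]
0.011304290536355826
```

Emit:
servo_tool:
  increments:
    - [[0,0,0],[-0.18,0.9,0],-1]
    - [[0,0,0],[0,0.9,0],-1]
    - [[0,0,0],[0,0.8,1],-1]
    - [[0,0,0],[0,0,1.5],-1]
    - [[0,0,0],[0,0,1.5],-1]
    - [[0,0,0],[0,0,0.4],-1]
    - [[0,0,0],[0,0,0],-1]
    - [[0,0,0],[0,0,0],-1]

```text
t: 17.68
ee_pos: [0.5073, 0.3298, 0.1521]
tool_rot: [-0.052, 0.974, 0.012, 0.219]
ft_force: [-0.7, -0.5, -0.2]
finger_gap: 0.0111
grasp_force: 33.0
```

```bash
python3 w.py w12; python3 -c "
from blk import *
where();tr(-.5,.58,35,1)
z=np.load('w12.npz');P=((z['W']-M)@B)*1000
import sys
f=P[(abs(P[...,2])<3)&(abs(P[...,0]-14)<45)&(abs(P[...,1])<30)];print(cv2.minAreaRect(f[:,:2].astype(np.float32)))
a=cv2.imread('pics/w12.png')[150:350,180:380];cv2.imwrite('pics/w12c.png',cv2.resize(a,None,fx=2.5,fy=2.5))"
```

```text
t 17.6833 [0.50732352 0.32984153 0.15212566] 0.011079896509192675
tcp in block mm [ 0.85  0.77 66.04]
turn total deg [ 0.05 -0.01  0.  ] shift total cm(start frame) [ 0.14 -0.02  3.1 ]
per row x1: [0.05, -0.01, 0.0] [0.143, -0.019, 3.104]
((0.8424224853515625, -0.0277862548828125), (46.452598571777344, 48.19045639038086), 89.89999389648438)
```

View pics/w12c.png

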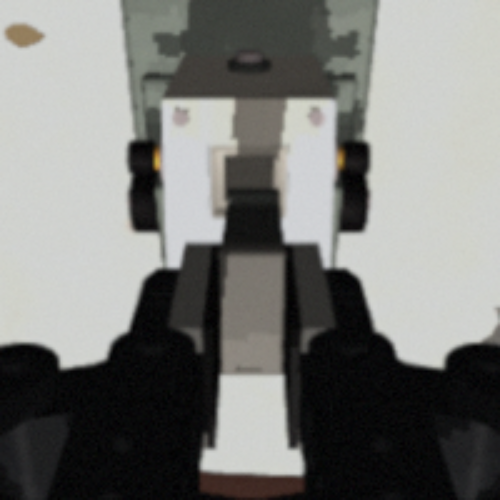

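The cell's foot (250,225) lines up with the well mouth (248,178). Lowering now.

Emit:
servo_tool:
  increments:
    - [[0,0,0],[0.14,0,0.5],-1]
    - [[0,0,0],[0,0,0.6],-1]
    - [[0,0,0],[0,0,0.5],-1]
    - [[0,0,0],[0,0,0.4],-1]
    - [[0,0,0],[0,0,0.4],-1]
    - [[0,0,0],[0,0,0.3],-1]
    - [[0,0,0],[0,0,0.2],-1]
    - [[0,0,0],[0,0,0],-1]

```text
t: 18.4
ee_pos: [0.5185, 0.3306, 0.125]
tool_rot: [-0.052, 0.974, 0.011, 0.219]
ft_force: [2.0, -1.6, -1.6]
finger_gap: 0.0119
grasp_force: 32.8
```

```bash
python3 -c "
from blk import *
where();tr(-.5,.58,35,1);print(B.T@ctrl.sense()['ft_force'])"
```

```text
tcp in block mm [-0.94  0.28 36.21]
turn total deg [-0.01 -0.05  0.  ] shift total cm(start frame) [-0.04  0.03  0.12]
per row x1: [-0.01, -0.05, 0.0] [-0.044, 0.03, 0.121]
[ 0.95051857 -1.78221411 -2.24455508]
```

Emit:
servo_tool:
  increments:
    - [[0,0,0],[-0.04,0.03,0.3],-1]
    - [[0,0,0],[0,0,0.4],-1]
    - [[0,0,0],[0,0,0.4],-1]
    - [[0,0,0],[0,0,0.4],-1]
    - [[0,0,0],[0,0,0.4],-1]
    - [[0,0,0],[0,0,0.3],-1]
    - [[0,0,0],[0,0,0.2],-1]
    - [[0,0,0],[0,0,0],-1]

```text
t: 19.07
ee_pos: [0.529, 0.3319, 0.1031]
tool_rot: [-0.052, 0.974, 0.011, 0.219]
ft_force: [2.6, -4.9, -1.7]
finger_gap: 0.0115
grasp_force: 32.7
```

```bash
python3 -c "
from blk import *
where();tr(-.5,.58,3.5,1);print(B.T@ctrl.sense()['ft_force'])"; python3 w.py w13; python3 tl.py w13
```

```text
tcp in block mm [-0.64  0.43 11.94]
turn total deg [-0.03 -0.06  0.  ] shift total cm(start frame) [-0.01  0.02  0.84]
per row x1: [-0.03, -0.06, 0.0] [-0.012, 0.015, 0.844]
[ 1.0979571  -5.15382084 -2.44713667]
t 19.0667 [0.52902667 0.33185211 0.10313113] 0.011496955816020718
w13 1376 head in tool: med [  1.9  -0.1 -11.8] [-11.7  -5.5 -13.1] [13.2  5.8 -9.5]
  body 336 [-0.288 12.002] 11.996896155803235 16.793896573217697
```

Emit:
servo_tool:
  increments:
    - [[0,0,0],[0,-0.02,0.2],-1]
    - [[0,0,0],[0,0,0.2],-1]
    - [[0,0,0],[0,0,0.2],-1]
    - [[0,0,0],[0,0,0.15],-1]
    - [[0,0,0],[0,0,0],-1]
    - [[0,0,0],[0,0,0],-1]
    - [[0,0,0],[0,0,0],-0.3]
    - [[0,0,0],[0,0,0],-0.3]

```text
t: 19.78
ee_pos: [0.5321, 0.3331, 0.0972]
tool_rot: [-0.052, 0.974, 0.012, 0.219]
ft_force: [1.0, 0.9, 0.0]
finger_gap: 0.0299
grasp_force: 0.0
```

Emit:
servo_tool:
  increments:
    - [[0,0,0],[0,0,0],-0.3]
    - [[0,0,0],[0,0,-1],-0.3]
    - [[0,0,0],[0,0,-1.5],-0.3]
    - [[0,0,0],[0,0,-1.5],-0.6]
    - [[0,0,0],[0,0,0],-1]
    - [[0,0,0],[0,0,0],-1]
    - [[0,0,0],[0,0,0],-1]
    - [[0,0,0],[0,0,0],-1]

```text
t: 20.45
ee_pos: [0.5149, 0.3306, 0.1327]
tool_rot: [-0.052, 0.974, 0.012, 0.219]
ft_force: [0.9, -0.8, 0.5]
finger_gap: 0.0002
grasp_force: 0.0
```

```bash
python3 w.py w14;  python3 - <<'E'
from blk import *
where();print(B.T@ctrl.sense()['ft_force'])
W=np.load("w14.npz")["W"]; P=((W-M)@B)*1000
h=P[(P[...,2]>8)&(P[...,2]<27)&(abs(P[...,0])<22)&(abs(P[...,1])<17)]
print(len(h),np.median(h,0),np.percentile(h,1,axis=0),np.percentile(h,99,axis=0))
E
```

```text
t 20.45 [0.51491234 0.33059921 0.13269656] 0.00015475947689395765
tcp in block mm [-0.88  0.61 44.64]
[ 0.25435592  0.37255926 -0.56364852]
575 [-6.97966803  0.56841876 15.97617357] [-13.6119076   -5.8823108    8.88955306] [ 1.11427924  6.81291565 17.2834051 ]
```

Emit:
servo_tool:
  increments:
    - [[0,0,0],[0,0,0.8],-1]
    - [[0,0,0],[0,0,0.8],-1]
    - [[0,0,0],[0,0,0.7],-1]
    - [[0,0,0],[0,0,0.3],-1]
    - [[0,0,0],[0,0,0.2],-1]
    - [[0,0,0],[0,0,0.2],-1]
    - [[0,0,0],[0,0,0.2],-1]
    - [[0,0,0],[0,0,0.1],-1]

```text
t: 21.17
ee_pos: [0.5294, 0.3321, 0.1039]
tool_rot: [-0.052, 0.974, 0.012, 0.219]
ft_force: [-2.1, -1.4, 5.3]
finger_gap: 0.0003
grasp_force: 3.3
```

```bash
python3 -c "
from blk import *
where();print(B.T@ctrl.sense()['ft_force'])"
```

```text
tcp in block mm [ 0.11  0.67 12.47]
[ 0.24798157 -1.17516479  5.75372054]
```

Emit:
servo_tool:
  increments:
    - [[0,0,0],[0,0,0.15],-1]
    - [[0,0,0],[0,0,0.15],-1]
    - [[0,0,0],[0,0,0.1],-1]
    - [[0,0,0],[0,0,0.1],-1]
    - [[0,0,0],[0,0,0.1],-1]
    - [[0,0,0],[0,0,0],-1]
    - [[0,0,0],[0,0,0],-1]
    - [[0,0,0],[0,0,0],-1]

```text
t: 21.83
ee_pos: [0.5316, 0.3326, 0.0978]
tool_rot: [-0.052, 0.974, 0.012, 0.219]
ft_force: [0.5, -0.3, -0.9]
finger_gap: -0.0002
grasp_force: 0.0
```

```bash
python3 -c "
from blk import *
where();print(B.T@ctrl.sense()['ft_force'])"
```

```text
tcp in block mm [-0.54  0.89  6.06]
[ 0.07174746 -0.38394037 -1.04583927]
```

Emit:
servo_tool:
  increments:
    - [[0,0,0],[0,0,0.05],-1]
    - [[0,0,0],[0,0,0.05],-1]
    - [[0,0,0],[0,0,0.05],-1]
    - [[0,0,0],[0,0,0],-1]
    - [[0,0,0],[0,0,0],-1]
    - [[0,0,0],[0,0,0],-1]
    - [[0,0,0],[0,0,0],-1]
    - [[0,0,0],[0,0,0],-1]

```text
t: 22.5
ee_pos: [0.5323, 0.3325, 0.0968]
tool_rot: [-0.052, 0.974, 0.012, 0.219]
ft_force: [0.6, 0.2, -0.1]
finger_gap: -0.0
grasp_force: 0.0
```

```bash
python3 -c "
from blk import *
where();print(B.T@ctrl.sense()['ft_force'])"
```

```text
tcp in block mm [-0.29  0.74  4.78]
[ 0.56375761  0.1759481  -0.366754  ]
```

Emit:
servo_tool:
  increments:
    - [[0,0,0],[0,0,0.05],-1]
    - [[0,0,0],[0,0,0.05],-1]
    - [[0,0,0],[0,0,0.05],-1]
    - [[0,0,0],[0,0,0],-1]
    - [[0,0,0],[0,0,0],-1]
    - [[0,0,0],[0,0,0],-1]
    - [[0,0,0],[0,0,0],-1]
    - [[0,0,0],[0,0,0],-1]

```text
t: 23.17
ee_pos: [0.5327, 0.3326, 0.0962]
tool_rot: [-0.052, 0.974, 0.012, 0.219]
ft_force: [-6.7, -1.7, 9.5]
finger_gap: -0.0001
grasp_force: 5.8
```

```bash
python3 -c "
from blk import *
where();print(B.T@ctrl.sense()['ft_force'])"
```

```text
tcp in block mm [-0.2   0.77  4.09]
[-2.13363691 -0.97081503 11.48675568]
```

Firm contact at home height (11 N). Retract and check.

Emit:
servo_tool:
  increments:
    - [[0,0,0],[0,0,-0.5],-1]
    - [[0,0,0],[0,0,-1.5],-1]
    - [[0,0,0],[0,0,-2],-1]
    - [[0,0,0],[0,0,-2],-1]
    - [[0,0,0],[0,0,-2],-1]
    - [[0,0,0],[0,0,-2],-1]
    - [[0,0,0],[0,0,0],-1]
    - [[0,0,0],[0,0,0],-1]

```text
t: 23.83
ee_pos: [0.4906, 0.3284, 0.1871]
tool_rot: [-0.052, 0.974, 0.012, 0.22]
ft_force: [-0.0, 0.3, -0.3]
finger_gap: -0.0001
grasp_force: 0.0
```

```bash
python3 w.py w15 glass_mid used_cell_mid; python3 m.py w15; python3 -c "
import cv2
a=cv2.imread('pics/w15.png')[110:310,0:400];cv2.imwrite('pics/w15c.png',cv2.resize(a,None,fx=2,fy=2))"
```

```text
t 23.8333 [0.49058333 0.32839603 0.18707302] -0.00014767703138607034
glass_mid 0.74 [ 34. 139.  65. 102.] [0.4953 0.0856 0.0605] [0.467 0.037 0.004] [0.542 0.097 0.085]
used_cell_mid 0.62 [  9. 149.  10.  24.] [0.5072 0.0588 0.0707] [0.494 0.05  0.062] [0.518 0.062 0.073]
face rect mm ((4.8074493408203125, 0.2182445526123047), (46.44962692260742, 69.07035064697266), 89.74214935302734)
head 535 med [-6.7  0.4  5. ] min [-20.3  -7.7   3.5] max [24.5  8.5  7.7] world [0.5324688  0.33206356 0.09694956]
o [0.54070068 0.33249769 0.09532141] n [-0.42441114 -0.04510134  0.90434565] az 6.065943934966706 tilt 25.264703287152848
```

View pics/w15c.png

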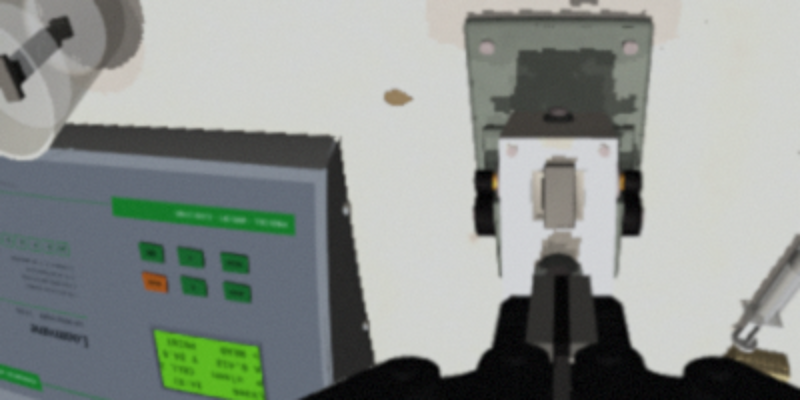

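The fresh cell's head at (560,195) is flush: its top is 5.0 mm above the face, as the first one was. The used cell is in the glass.

```bash
python3 -c "
from bench import ctrl
print(ctrl.close_job())"
```

```text
the job is handed in; nothing more can be done
None
```

The used cell was ejected and stands in the rinsing glass, the fresh cell is pushed home with its head flush on the block (largest reading while pressing about 11 N), and the job is handed in; no verdict was returned.

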